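# Set out the sample tea set in front of its leaning serving board

## Task

Set out the sample tea set. First take the bamboo serving board out of its slotted stand and lean it against the front of the low upright backrest, roughly centred on it, foot on the table and tilted back by some 15 degrees so that it rests stably. Then put each of the three brown cups without a handle into the round wooden dish of its own size (large, medium, small), standing flat inside the rim, and leave the two brown cups with handles where they are.

Things in the scene. Friction and masses are not known exactly. Their poses are not given: they have to be found in the camera images.
- cup_large: large brown-glazed ceramic tea cup WITHOUT handle, open on top, loose, stands on the table; straight round wall 68 mm in outer diameter, 85 mm tall, about 190 g. Origin: centre of its underside; z up.
- cup_medium: medium brown-glazed ceramic tea cup WITHOUT handle, open on top, loose, stands on the table; straight round wall 54 mm in outer diameter, 62 mm tall, about 120 g. Origin: centre of its underside; z up.
- cup_small: small brown-glazed ceramic tea cup WITHOUT handle, open on top, loose, stands on the table; straight round wall 40 mm in outer diameter, 44 mm tall, about 60 g. Origin: centre of its underside; z up.
- dish_large: large flat round light-wood dish, fixed to the table, outer diameter 96 mm, inner diameter 88 mm, floor 4 mm thick, rim 12 mm high above the table; belongs to the large cup (68 mm). Origin: centre of its underside, on the table.
- dish_medium: medium flat round light-wood dish, fixed to the table, outer diameter 80 mm, inner diameter 72 mm, floor 4 mm thick, rim 12 mm high above the table; belongs to the medium cup (54 mm). Origin: centre of its underside, on the table.
- dish_small: small flat round light-wood dish, fixed to the table, outer diameter 64 mm, inner diameter 56 mm, floor 4 mm thick, rim 12 mm high above the table; belongs to the small cup (40 mm). Origin: centre of its underside, on the table.
- mug_low: lower brown-glazed cup WITH a handle, loose: 60 mm in diameter, 58 mm tall, handle on its +y side reaching 55 mm from the axis. Stays where it is. Origin: centre of its underside; z up.
- mug_tall: taller brown-glazed cup WITH a handle, loose: 54 mm in diameter, 74 mm tall, handle on its +y side reaching 52 mm from the axis. Stays where it is. Origin: centre of its underside; z up.
- board: light bamboo serving board, loose, 12 mm thick (its x), 110 mm wide (its y), 150 mm tall (its z), 180 g. At the start it stands upright, its underside 8 mm above the table, in a slotted dark-wood stand (slot 16 mm wide; stand 90 mm long, 60 mm deep, top 38 mm above the table): take it by its top edge and pull it straight up. Origin: centre of its lower edge face.
- backrest: low upright wooden panel, fixed: 20 mm thick (its x), 150 mm wide (its y), 90 mm tall. Its plain front (at x = -10 mm of its frame) faces the robot; a foot and ribs stand behind it (up to x = +70 mm). The taller board leans on the upper edge of the front and overtops it. Origin: centre of the panel's underside, on the table; z up.

How it is judged:
On the way:
1. the board leans released against the backrest before any cup without a handle is at its dish (angle between board's own z axis and vertical between 0.1 and 0.52 rad and height (world z) of board below 0.012 m and contact force between board and backrest above 0.03 N and x of board in the frame of backrest between -0.085 and -0.014 m and y of board in the frame of backrest between -0.03 and 0.03 m and linear speed of board below 0.01 m/s and contact force between the fingers and board below 0.1 N and horizontal distance between cup_large and dish_large above 0.05 m and horizontal distance between cup_medium and dish_medium above 0.05 m and horizontal distance between cup_small and dish_small above 0.05 m), for 0.2 s.
At the end, for the whole second after the job is handed in: Board on the table, resting on the backrest's front, tilted 0.10 to 0.52 rad, within 30 mm of its middle sideways; each handleless cup upright on the floor of its own size of dish, within 12 mm of the centre; handled cups within 30 mm of their start; all released, at rest (angle between board's own z axis and vertical between 0.1 and 0.52 rad and height (world z) of board below 0.012 m and contact force between board and backrest above 0.03 N and x of board in the frame of backrest between -0.085 and -0.014 m and y of board in the frame of backrest between -0.03 and 0.03 m and linear speed of each of board, cup_large, cup_medium, cup_small below 0.01 m/s and contact force between the fingers and board below 0.1 N and horizontal distance between cup_large and dish_large below 0.012 m and z of cup_large in the frame of dish_large below 0.008 m and angle between each of cup_large, cup_medium, cup_small's own z axis and vertical below 0.09 rad and contact force between the fingers and cup_large below 0.1 N and horizontal distance between cup_medium and dish_medium below 0.012 m and z of cup_medium in the frame of dish_medium below 0.008 m and contact force between the fingers and cup_medium below 0.1 N and horizontal distance between cup_small and dish_small below 0.012 m and z of cup_small in the frame of dish_small below 0.008 m and contact force between the fingers and cup_small below 0.1 N and distance of each of mug_low, mug_tall from where it was at the start of the episode below 0.03 m); the robot touches nothing.
It fails at once if a cup with a handle is moved by more than 30 mm (distance of any of mug_low, mug_tall from where it was at the start of the episode above 0.03 m).
It also fails if it takes over 99 s, if anything falls off the work surface, if the arm or the gripper's body presses on something with over 40 N, if the wrist force passes 120 N, or if a joint passes its speed limit or range.

## Robot

A 7-joint arm with a two-finger parallel gripper is mounted at the origin on the work surface. World frame = base frame: x ahead of the robot, y to its left, z up, the work surface at z = 0. Lengths are in m, angles in rad, forces in N, time in s.
With the tool pointing down it reaches from about 0.4 to 0.85 m from the base axis. Payload 4.5 kg.
Tool frame: the origin (TCP) lies midway between the tips of the shut fingers; the grasp point (between the pads) lies 19 mm behind it; z points along the fingers, y is the line along which they close (so a half turn about z gives the same grasp; the last joint's range is limited). The gripper opens to 88 mm and grips with 3 to 60 N. Pads are 18 mm wide; open, the fingers measure 123 mm over their backs; the gripper's body (75 mm by 187 mm) begins 45 mm behind the grasp point.
Start: joints at [-1.289, 0.689, -0.195, 1.565, 0.157, 0.902, -0.215], TCP at [0.153, 0.606, 0.239] pointing down, gripper open.
Joint ranges: [-3.01, 3.01], [-0.46, 2.08], [-1.47, 1.51], [0.13, 2.56], [-1, 4.14], [0.04, 2.09], [-2.66, 2.66]. Speed limits (rad/s): [2.57, 2.57, 3.14, 3.14, 3.14, 3.14, 3.14].

## Interface

Orientations are given as a unit quaternion [x, y, z, w].
In Python, from plant import r, eyes, finish_job gives the robot as it stands. The module is installed in compiled form; this text tells all that it offers.
- The arm moves only by the tool move_arm, never from a script. Its argument "motion" is a list of rows, each a list of 7 numbers: the shift along the tool's x, y, z in mm, then the turn, a rotation vector about the tool's x, y, z in degrees, then the closure, from 0 (fully open) to 1 (shut). A call has 1 to 5 rows; each row is the pose to reach, as a shift and turn from the pose commanded when the call began, along the tool's axes at that moment; what a row does not reach only later rows make up. A row lasts 1/8 s, in which the tool goes at most 62.5 mm and 10.7 degrees, less where a joint would pass 70% of its speed; a pose out of reach is approached as far as the arm can. A call with a gripper value outside its range is refused whole. The fingers move at their own pace and stop on an object; "newtons" is the grip in N (left out, the last holds). Time passes only in rows, so rows that repeat a pose let the fingers close. It gives the time, the measured TCP pose, the force, the opening and the grip force at its end, in the units of the state.
- r.get_state(): the state, without advancing time (a new reading comes with each control period).
- eyes.snapshot(name): name is "scene" or "top" or "wrist"; returns a dict with "frame" (420x560x3 uint8, red, green, blue), "z_map" (420x560 float32, m along the optical axis (not along the pixel's ray), 0 where there is no reading), "intrinsics" (3x3 intrinsics, pixels), "world_to_cam" (4x4, takes a point from world to camera coordinates). Camera axes: x right, y down, z forward; pixel columns grow to the right and rows downward; lengths in m; the calibration is good to about 2 mm. The wrist camera is an equidistant fisheye: a pixel r from the principal point sees the ray r / f radians off the axis. A picture is of the moment at which its call begins.
- finish_job(): hands the job in; it is judged then, once.
The state is a dict: "clock": time; "q": joint angles; "qd": joint speeds; "joint_torque": joint torques, N m; "tool_pos": TCP position; "eef_rot": TCP orientation; "contact_force": force on the tool from outside, world axes, zero at the start; "moment": the same for the moment, N m; "opening": opening from 0.0 (shut) to 1.0 (fully open); "finger_force": force on a finger pad.
Only numpy, scipy, OpenCV 4.12 (cv2) and the standard library are available. Lean on these libraries where they do the work, as an engineer would, in place of code of your own. Each camera call takes 0.05 s, during which the arm holds its last target. There are 200 camera calls.

## Working session

There is one attempt and no reset: what is moved stays moved. The work goes in short steps, Python scripts to look and compute and a tool call to move; the robot and the scene stay as the last step left them, time stands still between calls to the robot, and variables do not carry over. Pictures are saved under pics/ and viewed, at most 14 in all, crops included, and the job is handed in when it is done.

Besides the shell and the picture viewer there is one more tool, called after "Request:" by a JSON object that holds its "op" and its "data", one argument or row to a line. move_arm: Moves the arm, as the interface text tells. Its arguments: {"type":"object","properties":{"motion":{"type":"array","items":{"type":"array","items":{"type":"number"}}},"newtons":{"type":"number"}},"required":["motion"]}

```bash
mkdir -p pics; cat > h.py <<'E'
import numpy as np, cv2
from plant import r, eyes, finish_job
def pts(s):
    K=s["intrinsics"];z=s["z_map"];h,w=z.shape
    u,v=np.meshgrid(np.arange(w),np.arange(h))
    P=np.stack([(u-K[0,2])/K[0,0]*z,(v-K[1,2])/K[1,1]*z,z,np.ones_like(z)],-1)
    return (P@np.linalg.inv(s["world_to_cam"]).T)[...,:3]
def save(s,n): cv2.imwrite("pics/"+n,s["frame"][...,::-1])
E
python3 - <<'E'
from h import *
st=r.get_state()
print({k:np.round(v,3) for k,v in st.items()})
for n in("scene","top"):
    s=eyes.snapshot(n); save(s,n+"1.png"); np.savez(n+"1.npz",**s); print(n,s["intrinsics"],np.round(np.linalg.inv(s["world_to_cam"]),3),(s["z_map"]>0).mean())
E
```

```text
{'clock': np.float64(0.0), 'q': array([-1.289,  0.69 , -0.195,  1.566,  0.157,  0.902, -0.215]), 'qd': array([ 0.001,  0.   , -0.   , -0.001,  0.   , -0.   , -0.   ]), 'joint_torque': array([-0.0000e+00, -5.2756e+01, -1.2670e+00, -1.5344e+01, -5.3000e-02,
        6.0000e-03,  0.0000e+00]), 'tool_pos': array([0.153, 0.605, 0.238]), 'eef_rot': array([ 0.124,  0.992, -0.001, -0.   ]), 'contact_force': array([ 0.823, -0.811, -0.093]), 'moment': array([-0.012, -0.002, -0.01 ]), 'finger_force': np.float64(0.0), 'opening': np.float64(1.004)}
scene [[451.8617779    0.         278.84333951]
 [  0.         451.8617779  211.2356897 ]
 [  0.           0.           1.        ]] [[ 0.9    0.323 -0.292  0.855]
 [ 0.436 -0.658  0.614 -0.681]
 [ 0.006 -0.68  -0.733  0.855]
 [ 0.     0.     0.     1.   ]] 0.9961904761904762
top [[405.01860322   0.         279.82337899]
 [  0.         405.01860322 206.06634205]
 [  0.           0.           1.        ]] [[-0.007 -0.988  0.153  0.401]
 [-1.     0.011  0.02  -0.002]
 [-0.022 -0.153 -0.988  0.86 ]
 [ 0.     0.     0.     1.   ]] 0.9958163265306123
```

View pics/top1.png

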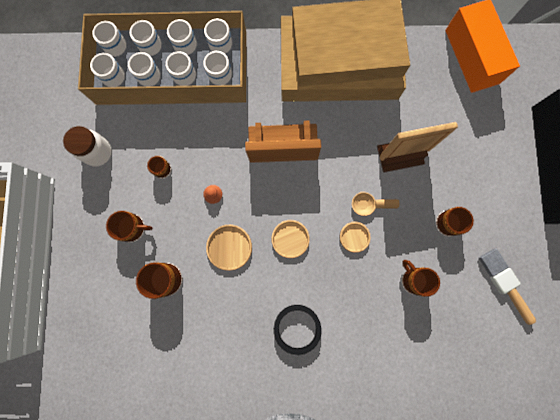

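View pics/scene1.png

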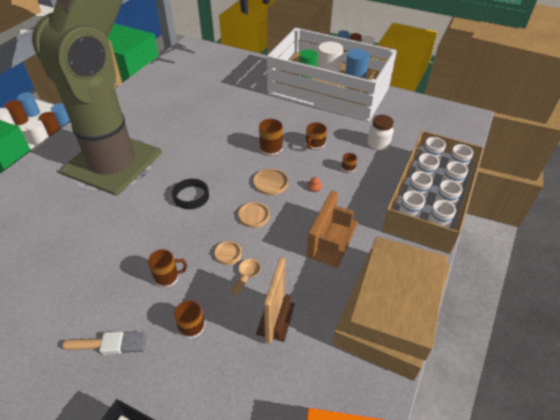

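The top view shows the large, small and medium cups at (158,280), (158,166) and (455,221). The dishes are at (229,248), (290,239) and (355,237), the backrest at (283,145) and the board in its stand at (420,145). The mugs with handles are at (125,225) and (422,280). The scene view shows the same layout.

```bash
python3 - <<'E'
from h import *
s=dict(np.load("top1.npz"));P=pts(s)
hsv=cv2.cvtColor(s["frame"],cv2.COLOR_RGB2HSV)
def circ(name,c,rad,zlo,zhi):
    v,u=np.mgrid[:420,:560]; m=((u-c[0])**2+(v-c[1])**2<rad**2)&(P[...,2]>zlo)&(P[...,2]<zhi)
    q=P[m][:,:2].astype(np.float32); (cx,cy),R=cv2.minEnclosingCircle(q); print(name,len(q),round(cx,4),round(cy,4),"R",round(R,4),"z",P[m][:,2].max().round(3))
circ("cupL",(158,280),30,.078,.1)
circ("cupS",(158,166),16,.036,.06)
circ("cupM",(455,221),22,.055,.08)
circ("mugL",(125,225),32,.05,.08)
circ("mugT",(422,280),30,.066,.09)
circ("dL",(229,248),30,.007,.02)
circ("dM",(290,239),24,.007,.02)
circ("dS",(355,237),18,.007,.02)
def box(name,sl,zlo,zhi):
    q=P[sl]; q=q[(q[...,2]>zlo)&(q[...,2]<zhi)]; b=cv2.minAreaRect(q[:,:2].astype(np.float32)); print(name,len(q),np.round(cv2.boxPoints(b),4).tolist(),np.round(b[0],4),q[:,2].min().round(3),q[:,2].max().round(3))
box("backtop",np.s_[118:170,238:328],.083,.10)
box("backfront",np.s_[118:170,238:328],.02,.08)
box("boardtop",np.s_[110:185,370:470],.150,.2)
box("boardall",np.s_[110:185,370:470],.06,.2)
box("stand",np.s_[110:185,370:440],.02,.043)
box("scoop",np.s_[190:220,345:402],.006,.1)
box("red",np.s_[180:207,200:226],.01,.1)
box("bottle",np.s_[120:170,60:112],.02,.2)
S=dict(np.load("scene1.npz"));Q=pts(S)
q=Q[255:345,255:300].reshape(-1,3); q=q[q[:,2]>.06]; print(len(q)); 
b=cv2.minAreaRect(q[:,:2].astype(np.float32));print("scene board",np.round(cv2.boxPoints(b),4).tolist(),q[:,2].max())
E
```

```text
cupL 280 0.3812 0.2551 R 0.0345 z 0.089
cupS 151 0.6164 0.2735 R 0.0214 z 0.047
cupM 231 0.4927 -0.3375 R 0.0279 z 0.065
mugL 272 0.4918 0.3253 R 0.0399 z 0.062
mugT 235 0.3745 -0.2598 R 0.0276 z 0.078
dL 329 0.4465 0.1243 R 0.048 z 0.017
dM 258 0.463 -0.0048 R 0.0399 z 0.016
dS 202 0.466 -0.1399 R 0.0322 z 0.016
backtop 779 [[0.6297000050544739, 0.08179999887943268], [0.6330000162124634, -0.06679999828338623], [0.6535999774932861, -0.06629999727010727], [0.6503000259399414, 0.08219999819993973]] [0.6417 0.0077] 0.083 0.094
backfront 844 [[0.6292999982833862, 0.08229999989271164], [0.6331999897956848, -0.06729999929666519], [0.7019000053405762, -0.06560000032186508], [0.6980999708175659, 0.08399999886751175]] [0.6656 0.0084] 0.02 0.08
boardtop 435 [[0.6276999711990356, -0.1987999975681305], [0.6481999754905701, -0.3077999949455261], [0.6604999899864197, -0.30550000071525574], [0.6401000022888184, -0.1964000016450882]] [ 0.6441 -0.2521] 0.15 0.161
boardall 1151 [[0.6274999976158142, -0.1987999975681305], [0.6478000283241272, -0.30790001153945923], [0.6604999899864197, -0.3055000007152
[... 418 characters left out ...]
80000400543213], [0.5120000243186951, -0.13420000672340393]] [ 0.534 -0.184] 0.006 0.023
red 274 [[0.5321999788284302, 0.1582999974489212], [0.5616000294685364, 0.13220000267028809], [0.5874000191688538, 0.16110000014305115], [0.5579000115394592, 0.18729999661445618]] [0.5598 0.1597] 0.01 0.037
bottle 1255 [[0.6173999905586243, 0.4375], [0.6389999985694885, 0.37700000405311584], [0.6984000205993652, 0.39820000529289246], [0.676800012588501, 0.45879998803138733]] [0.6579 0.4179] 0.02 0.089
871
scene board [[0.6061999797821045, -0.2142000049352646], [0.8223000168800354, -0.695900022983551], [0.8550000190734863, -0.6812000274658203], [0.6388999819755554, -0.1995999962091446]] 0.8547921047684764
```

```bash
cat >> h.py <<'E'
from scipy.spatial.transform import Rotation as Rn
def rot(h,tilt=0,by=1.27):
    h=np.radians(h); y=np.array([np.cos(h),np.sin(h),0]); z=np.array([0,0,-1.]); M=Rn.from_matrix(np.column_stack([np.cross(y,z),y,z]))
    b=np.radians(by); return Rn.from_rotvec(np.radians(tilt)*np.array([-np.sin(b),np.cos(b),0]))*M
def plan(*W):
    """W: (x,y,z,heading[,tilt]); prints shift mm + turn deg per call"""
    s=r.get_state(); p=np.array(s["tool_pos"]); R=Rn.from_quat(s["eef_rot"])
    yv=R.apply([0,1,0]); print("t",round(s["clock"],2),"p",p.round(4),"h",np.degrees(np.arctan2(yv[1],yv[0])).round(1),"open",round(float(s["opening"]),3),"F",np.round(s["contact_force"],1),"ff",round(float(s["finger_force"]),1),"q",np.round(s["q"],2))
    for w in W:
        q=np.array(w[:3]);T=rot(*w[3:])
        print(w,"->",np.round(R.inv().apply(q-p)*1000,1),np.round((R.inv()*T).as_rotvec(degrees=True),1)); p,R=q,T
E
python3 -c "
from h import *
plan((.29,.37,.27,50),(.43,.12,.27,30),(.54,-.07,.27,15),(.644,-.252,.25,10.6),(.644,-.252,.128,10.6))"
```

```text
t 0.1 p [0.1532 0.6054 0.238 ] h 75.8 open 1.003 F [-0.6  0.   0.4] ff 0.0 q [-1.29  0.69 -0.19  1.57  0.16  0.9  -0.22]
(0.29, 0.37, 0.27, 50) -> [-190.3 -194.7  -31.7] [-0.1  0.  25.8]
(0.43, 0.12, 0.27, 30) -> [-267.9 -101.5    0. ] [ 0.  0. 20.]
(0.54, -0.07, 0.27, 15) -> [-219.5    0.3    0. ] [ 0.  0. 15.]
(0.644, -0.252, 0.25, 10.6) -> [-202.7   53.4   20. ] [0.  0.  4.4]
(0.644, -0.252, 0.128, 10.6) -> [  0.   0. 122.] [0. 0. 0.]
```

Request:
{"op": "move_arm", "data": {
  "motion": [
    [-190,-195,-32,0,0,26,0],
    [-190,-195,-32,0,0,26,0],
    [-190,-195,-32,0,0,26,0],
    [-190,-195,-32,0,0,26,0],
    [-190,-195,-32,0,0,26,0]
  ]
}}

```text
clock: 0.72
tool_pos: [0.2915, 0.3662, 0.2709]
eef_rot: [0.346, 0.938, -0.001, 0.001]
contact_force: [0.2, 0.1, -0.2]
opening: 0.997
finger_force: 0.0
```

Request:
{"op": "move_arm", "data": {
  "motion": [
    [-268,-101,0,0,0,20,0],
    [-268,-101,0,0,0,20,0],
    [-268,-101,0,0,0,20,0],
    [-268,-101,0,0,0,20,0],
    [-268,-101,0,0,0,20,0]
  ]
}}

```text
clock: 1.35
tool_pos: [0.4301, 0.1169, 0.2706]
eef_rot: [0.503, 0.864, -0.0, 0.0]
contact_force: [0.3, 1.1, -0.4]
opening: 1.001
finger_force: 0.0
```

Request:
{"op": "move_arm", "data": {
  "motion": [
    [-220,0,0,0,0,15,0],
    [-220,0,0,0,0,15,0],
    [-220,0,0,0,0,15,0],
    [-220,0,0,0,0,15,0],
    [-220,0,0,0,0,15,0]
  ]
}}

```text
clock: 1.98
tool_pos: [0.5389, -0.0738, 0.2702]
eef_rot: [0.612, 0.791, -0.001, 0.0]
contact_force: [0.5, 1.1, -0.2]
opening: 0.998
finger_force: 0.0
```

Request:
{"op": "move_arm", "data": {
  "motion": [
    [-203,53,20,0,0,4.4,0],
    [-203,53,20,0,0,4.4,0],
    [-203,53,20,0,0,4.4,0],
    [-203,53,20,0,0,4.4,0],
    [-203,53,20,0,0,4.4,0]
  ]
}}

```text
clock: 2.6
tool_pos: [0.6413, -0.2534, 0.2495]
eef_rot: [0.64, 0.768, -0.0, -0.001]
contact_force: [-0.5, 0.3, 0.2]
opening: 1.001
finger_force: 0.0
```

```bash
python3 - <<'E'
from h import *
plan((.644,-.252,.128,10.6),(.644,-.252,.29,10.6))
s=eyes.snapshot("wrist"); save(s,"w1.png"); print(s["intrinsics"],np.round(s["world_to_cam"],3))
E
```

```text
t 2.6 p [ 0.6413 -0.2534  0.2495] h 10.4 open 1.001 F [-0.5  0.3  0.2] ff 0.0 q [ 0.27  0.77  0.08  1.34 -0.07  1.03  0.55]
(0.644, -0.252, 0.128, 10.6) -> [  0.7   3.1 121.5] [-0.1 -0.1 -0.2]
(0.644, -0.252, 0.29, 10.6) -> [   0.    0. -162.] [0. 0. 0.]
[[325.1922621    0.         277.74933977]
 [  0.         325.1922621  207.51420309]
 [  0.           0.           1.        ]] [[ 0.984  0.18  -0.002 -0.585]
 [ 0.175 -0.949  0.262 -0.39 ]
 [ 0.045 -0.258 -0.965  0.305]
 [ 0.     0.     0.     1.   ]]
```

View pics/w1.png

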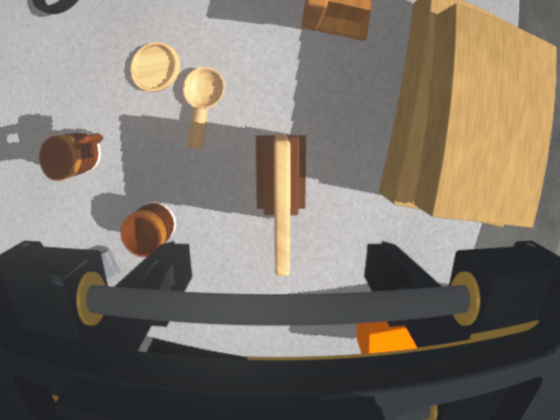

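The wrist view shows the board's top edge running from (283,135) to (283,275), midway between the open fingers and parallel to them. I'll descend, grip and lift.

Request:
{"op": "move_arm", "data": {
  "motion": [
    [1,3,50,0,0,0,0],
    [1,3,100,0,0,0,0],
    [1,3,121,0,0,0,0],
    [1,3,121,0,0,0,0],
    [1,3,121,0,0,0,0.5]
  ],
  "newtons": 25
}}

```text
clock: 3.28
tool_pos: [0.6453, -0.2506, 0.1314]
eef_rot: [0.639, 0.769, 0.001, 0.001]
contact_force: [1.2, -0.7, 0.4]
opening: 0.911
finger_force: 0.0
```

Request:
{"op": "move_arm", "data": {
  "motion": [
    [0,0,0,0,0,0,1],
    [0,0,0,0,0,0,1],
    [0,0,0,0,0,0,1],
    [0,0,0,0,0,0,1],
    [0,0,0,0,0,0,1]
  ],
  "newtons": 25
}}

```text
clock: 3.9
tool_pos: [0.6444, -0.252, 0.1296]
eef_rot: [0.64, 0.768, 0.0, -0.0]
contact_force: [0.9, -0.3, -0.2]
opening: 0.343
finger_force: 0.0
```

Request:
{"op": "move_arm", "data": {
  "motion": [
    [0,0,-10,0,0,0,1],
    [0,0,-30,0,0,0,1],
    [0,0,-70,0,0,0,1],
    [0,0,-110,0,0,0,1],
    [0,0,-110,0,0,0,1]
  ]
}}

```text
clock: 4.53
tool_pos: [0.6468, -0.2531, 0.2448]
eef_rot: [0.64, 0.768, 0.002, 0.004]
contact_force: [-0.2, -0.7, -2.4]
opening: 0.118
finger_force: 25.0
```

```bash
python3 - <<'E'
from h import *
plan()
s=eyes.snapshot("top");P=pts(s);save(s,"top2.png")
q=P[60:260,340:520].reshape(-1,3);q=q[(q[:,2]>.1)&(abs(q[:,0]-.644)<.06)&(q[:,2]<.3)];print(len(q))
b=cv2.minAreaRect(q[:,:2].astype(np.float32));print(np.round(cv2.boxPoints(b),3).tolist(),q[:,2].min())
s=eyes.snapshot("scene");save(s,"scene2.png")
E
```

```text
t 4.53 p [ 0.6468 -0.2531  0.2448] h 10.4 open 0.118 F [-0.2 -0.7 -2.4] ff 25.0 q [ 0.27  0.78  0.08  1.34 -0.07  1.02  0.54]
1585
[[0.6169999837875366, -0.30300000309944153], [0.656000018119812, -0.3089999854564667], [0.6710000038146973, -0.20399999618530273], [0.6320000290870667, -0.19900000095367432]] 0.10034963557842935
```

View pics/scene2.png

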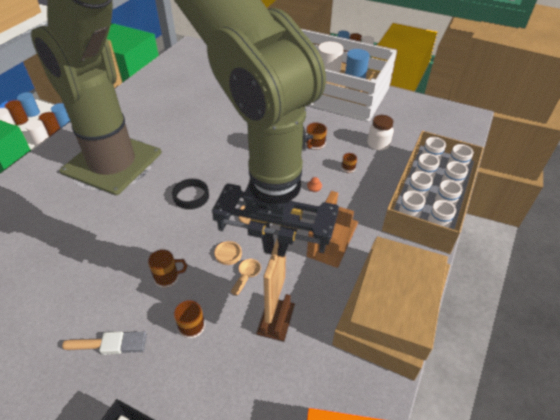

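The scene view shows the board hanging from the fingers around (272,285), above or still partly in the stand. It was gripped late, so I'll measure its height and tilt.

```bash
cat >> h.py <<'E'
def board(yaw,c,half=.05,zlo=.02,zhi=.3,cams=("scene","top")):
    n=np.array([np.cos(yaw),np.sin(yaw)]);t=np.array([-n[1],n[0]])
    for cam in cams:
        s=eyes.snapshot(cam);P=pts(s).reshape(-1,3);hs=cv2.cvtColor(s["frame"],cv2.COLOR_RGB2HSV).reshape(-1,3)
        d=P[:,:2]-np.array(c);a=d@n;b=d@t
        m=(abs(a)<half)&(abs(b)<.09)&(P[:,2]>zlo)&(P[:,2]<zhi)&(hs[:,2]>140)&(hs[:,0]<30)
        print(cam,m.sum())
        for z in np.arange(zlo,zhi,.015):
            k=m&(P[:,2]>=z)&(P[:,2]<z+.015)
            if k.sum()>3: print("  z %.3f n %d  a %.4f..%.4f b %.4f..%.4f"%(z,k.sum(),*np.percentile(a[k],[2,98]),b[k].min(),b[k].max()))
        print("  zrange",P[m,2].min(),P[m,2].max())
E
python3 -c "
from h import *
board(np.radians(10.6),(.644,-.252))"
```

```text
scene 891
  z 0.080 n 10  a 0.0026..0.0056 b -0.0560..0.0485
  z 0.095 n 67  a 0.0007..0.0059 b -0.0575..0.0481
  z 0.110 n 75  a 0.0009..0.0059 b -0.0583..0.0477
  z 0.125 n 83  a 0.0011..0.0059 b -0.0591..0.0471
  z 0.140 n 75  a 0.0014..0.0059 b -0.0584..0.0460
  z 0.155 n 88  a -0.0001..0.0059 b -0.0585..0.0462
  z 0.170 n 83  a -0.0001..0.0060 b -0.0594..0.0442
  z 0.185 n 75  a -0.0051..0.0060 b -0.0586..0.0213
  z 0.200 n 75  a -0.0048..0.0059 b -0.0590..0.0137
  z 0.215 n 66  a -0.0044..0.0061 b -0.0594..0.0004
  z 0.230 n 194  a -0.0055..0.0068 b -0.0591..-0.0074
  zrange 0.09120935000683317 0.24330624336858342
top 92
  z 0.080 n 5  a -0.0062..-0.0056 b -0.0525..-0.0147
  z 0.095 n 4  a -0.0065..-0.0058 b -0.0439..-0.0238
  z 0.230 n 74  a -0.0035..0.0057 b 0.0046..0.0534
  zrange 0.092109588840667 0.24215342355675784
```

```bash
python3 -c "
from h import *
plan((.6440,-.252,.155,10.6))"
```

```text
t 4.72 p [ 0.6433 -0.2514  0.2383] h 10.4 open 0.12 F [-0.3  0.4 -2.2] ff 25.0 q [ 0.27  0.79  0.08  1.35 -0.07  1.02  0.54]
(0.644, -0.252, 0.155, 10.6) -> [-0.9  0.8 83.3] [-0.1 -0.1 -0.2]
```

Request:
{"op": "move_arm", "data": {
  "motion": [
    [0,0,20,0,0,0,1],
    [0,0,40,0,0,0,1],
    [0,0,60,0,0,0,1],
    [0,0,75,0,0,0,1],
    [0,0,80,0,0,0,1]
  ]
}}

```text
clock: 5.35
tool_pos: [0.6434, -0.2515, 0.1578]
eef_rot: [0.64, 0.768, -0.001, -0.002]
contact_force: [0.0, 0.6, -1.6]
opening: 0.124
finger_force: 25.0
```

Request:
{"op": "move_arm", "data": {
  "motion": [
    [0,0,1,0,0,0,1],
    [0,0,1,0,0,0,0.6],
    [0,0,1,0,0,0,0.6],
    [0,0,1,0,0,0,0.6],
    [0,0,1,0,0,0,0.6]
  ]
}}

```text
clock: 5.98
tool_pos: [0.6446, -0.252, 0.159]
eef_rot: [0.64, 0.768, 0.0, 0.0]
contact_force: [1.0, 0.0, 0.4]
opening: 0.4
finger_force: 0.0
```

```bash
python3 -c "
from h import *
plan((.644,-.252,.128,10.6))
board(np.radians(10.6),(.644,-.252),cams=('scene',),zlo=.1)"
```

```text
t 5.97 p [ 0.6446 -0.252   0.159 ] h 10.4 open 0.4 F [1.  0.  0.4] ff 0.0 q [ 0.27  0.87  0.07  1.42 -0.07  0.85  0.55]
(0.644, -0.252, 0.128, 10.6) -> [ 0.1 -0.6 31. ] [ 0.   0.  -0.2]
scene 543
  z 0.100 n 69  a 0.0011..0.0069 b -0.0603..0.0371
  z 0.115 n 72  a 0.0016..0.0067 b -0.0602..0.0383
  z 0.130 n 73  a 0.0016..0.0068 b -0.0595..0.0376
  z 0.145 n 256  a -0.0053..0.0065 b -0.0599..0.0479
  z 0.160 n 5  a 0.0180..0.0183 b -0.0110..-0.0098
  z 0.220 n 13  a -0.0483..0.0258 b -0.0371..-0.0280
  z 0.235 n 11  a -0.0431..0.0238 b -0.0356..-0.0196
  z 0.250 n 41  a 0.0238..0.0475 b -0.0250..0.0162
  zrange 0.10016716251481894 0.2568531153237248
```

Request:
{"op": "move_arm", "data": {
  "motion": [
    [-5,0,10,0,0,0,0.6],
    [-5,0,25,0,0,0,0.6],
    [-5,0,34,0,0,0,0.6],
    [-5,0,34,0,0,0,0.6],
    [-5,0,34,0,0,0,1]
  ],
  "newtons": 30
}}

```text
clock: 6.65
tool_pos: [0.6455, -0.2568, 0.1248]
eef_rot: [0.64, 0.768, 0.0, 0.0]
contact_force: [0.2, 0.5, -0.7]
opening: 0.311
finger_force: 0.0
```

Request:
{"op": "move_arm", "data": {
  "motion": [
    [0,0,0,0,0,0,1],
    [0,0,0,0,0,0,1],
    [0,0,0,0,0,0,1],
    [0,0,0,0,0,0,1],
    [0,0,0,0,0,0,1]
  ]
}}

```text
clock: 7.28
tool_pos: [0.6457, -0.2569, 0.1251]
eef_rot: [0.64, 0.768, 0.0, 0.0]
contact_force: [0.2, 0.8, 3.1]
opening: 0.13
finger_force: 30.0
```

```bash
python3 -c "
from h import *
plan()"
```

```text
t 7.28 p [ 0.6457 -0.2569  0.1251] h 10.4 open 0.13 F [0.2 0.8 3.1] ff 30.0 q [ 0.28  0.91  0.07  1.43 -0.07  0.8   0.55]
```

```bash
python3 -c "
from h import *
plan((.6457,-.2569,.275,10.4),(.60,.0075,.275,1.3),(.60,.0075,.22,1.3,15))"
```

```text
t 7.28 p [ 0.6457 -0.2569  0.1251] h 10.4 open 0.13 F [0.2 0.8 3.1] ff 30.0 q [ 0.28  0.91  0.07  1.43 -0.07  0.8   0.55]
(0.6457, -0.2569, 0.275, 10.4) -> [-0.000e+00  1.000e-01 -1.499e+02] [0.1 0.  0. ]
(0.6, 0.0075, 0.275, 1.3) -> [268.3   2.8   0. ] [0.  0.  9.1]
(0.6, 0.0075, 0.22, 1.3, 15) -> [ 0.  0. 55.] [15.  0. -0.]
```

Request:
{"op": "move_arm", "data": {
  "motion": [
    [0,0,-15,0,0,0,1],
    [0,0,-50,0,0,0,1],
    [0,0,-100,0,0,0,1],
    [0,0,-150,0,0,0,1],
    [0,0,-150,0,0,0,1]
  ]
}}

```text
clock: 7.9
tool_pos: [0.6475, -0.2581, 0.2802]
eef_rot: [0.64, 0.768, 0.001, 0.005]
contact_force: [1.1, 0.3, -3.0]
opening: 0.136
finger_force: 30.0
```

Request:
{"op": "move_arm", "data": {
  "motion": [
    [50,1,0,0,0,2,1],
    [110,1,0,0,0,4,1],
    [170,2,0,0,0,6,1],
    [225,3,0,0,0,8,1],
    [268,3,0,0,0,9.1,1]
  ]
}}

```text
clock: 8.52
tool_pos: [0.598, 0.0103, 0.2736]
eef_rot: [0.698, 0.716, -0.001, -0.002]
contact_force: [0.9, 0.1, -1.1]
opening: 0.13
finger_force: 30.0
```

Request:
{"op": "move_arm", "data": {
  "motion": [
    [0,0,10,3,0,0,1],
    [0,0,25,7,0,0,1],
    [0,0,40,11,0,0,1],
    [0,0,55,15,0,0,1],
    [0,0,55,15,0,0,1]
  ]
}}

```text
clock: 9.15
tool_pos: [0.5988, 0.0074, 0.217]
eef_rot: [0.693, 0.709, -0.095, -0.093]
contact_force: [-0.3, -0.1, -1.7]
opening: 0.131
finger_force: 30.0
```

```bash
python3 -c "
from h import *
s=eyes.snapshot('scene');save(s,'scene3.png')
plan((.600,.0075,.125,1.3,15),(.630,.0075,.115,1.3,15))
board(np.radians(1.3),(.60,.0075),half=.08,zlo=.07)"
```

```text
t 9.2 p [0.5991 0.0072 0.2184] h 1.3 open 0.125 F [ 0.1 -0.4 -1.9] ff 30.0 q [-0.15  0.81  0.14  1.41 -0.12  1.2   0.04]
(0.6, 0.0075, 0.125, 1.3, 15) -> [ 0.3 25.2 89.9] [-0.1  0.  -0. ]
(0.63, 0.0075, 0.115, 1.3, 15) -> [-0.7 31.6  1.9] [0. 0. 0.]
scene 730
  z 0.070 n 75  a 0.0514..0.0527 b -0.0783..0.0683
  z 0.085 n 382  a 0.0334..0.0522 b -0.0768..0.0715
  z 0.100 n 13  a -0.0251..-0.0224 b -0.0535..0.0464
  z 0.115 n 24  a -0.0232..-0.0188 b -0.0547..0.0531
  z 0.130 n 27  a -0.0199..-0.0146 b -0.0547..0.0433
  z 0.145 n 27  a -0.0157..-0.0108 b -0.0552..0.0491
  z 0.160 n 24  a -0.0114..-0.0064 b -0.0551..0.0332
  z 0.175 n 24  a -0.0123..-0.0025 b -0.0567..0.0226
  z 0.190 n 16  a -0.0037..0.0016 b -0.0537..-0.0169
  z 0.205 n 17  a -0.0007..0.0054 b -0.0546..-0.0209
  z 0.220 n 16  a 0.0040..0.0096 b -0.0541..0.0500
  z 0.235 n 77  a 0.0022..0.0125 b -0.0564..0.0517
  z 0.250 n 7  a 0.0027..0.0073 b -0.0510..0.0440
  zrange 0.07039699189580129 0.29978054425281686
top 107
  z 0.085 n 52  a 0.0350..0.0497 b -0.0750..-0.0625
  z 0.115 n 11  a -0.0340..-0.0309 b -0.0505..-0.0298
  z 0.130 n 11  a -0.0302..-0.0273 b -0.0498..-0.0296
  z 0.145 n 8  a -0.0273..-0.0221 b -0.0507..-0.0453
  z 0.160 n 6  a -0.0216..-0.0203 b -0.0504..-0.0463
  z 0.175 n 8  a -0.0188..-0.0138 b -0.0479..-0.0458
  z 0.190 n 6  a -0.0136..-0.0105 b -0.0508..-0.0453
  z 0.205 n 4  a -0.0098..-0.0074 b -0.0501..-0.0485
  zrange 0.0871044186451202 0.2232122701588608
```

View pics/scene3.png

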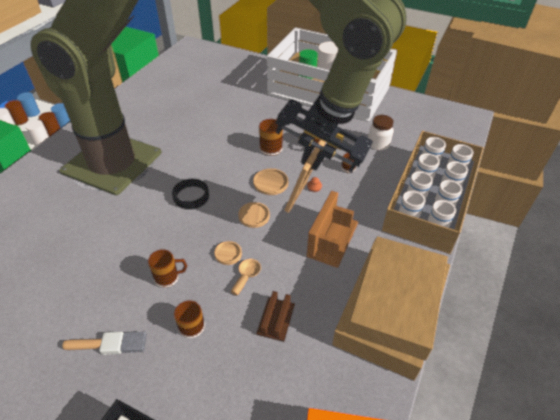

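The scene view shows the board held tilted at (305,175), in front of the backrest at (330,230). The measured slope is 15°. Next I'll lower it and move it forward.

Request:
{"op": "move_arm", "data": {
  "motion": [
    [0,8,30,0,0,0,1],
    [0,16,60,0,0,0,1],
    [0,25,90,0,0,0,1],
    [0,25,90,0,0,0,1],
    [0,25,90,0,0,0,1]
  ]
}}

```text
clock: 9.93
tool_pos: [0.6015, 0.0072, 0.128]
eef_rot: [0.693, 0.709, -0.092, -0.09]
contact_force: [-0.8, -0.6, -0.9]
opening: 0.128
finger_force: 30.0
```

Request:
{"op": "move_arm", "data": {
  "motion": [
    [0,10,0,0,0,0,1],
    [0,20,0,0,0,0,1],
    [0,28,0,0,0,0,1],
    [0,29,2,0,0,0,1],
    [0,29,2,0,0,0,1]
  ]
}}

```text
clock: 10.55
tool_pos: [0.6278, 0.0079, 0.1165]
eef_rot: [0.693, 0.709, -0.094, -0.092]
contact_force: [0.3, -0.2, -1.8]
opening: 0.133
finger_force: 30.0
```

```bash
python3 -c "
from h import *
plan((.630,.0075,.115,1.3,15))
board(np.radians(1.27),(.6417,.0077),half=.08,zlo=.0,cams=('scene',))"
```

```text
t 10.55 p [0.6278 0.0079 0.1165] h 1.3 open 0.133 F [ 0.3 -0.2 -1.8] ff 30.0 q [-0.14  0.97  0.13  1.38 -0.13  1.07  0.05]
(0.63, 0.0075, 0.115, 1.3, 15) -> [-0.4  2.5  0.8] [-0.1  0.   0. ]
scene 1257
  z 0.000 n 464  a -0.0141..0.0709 b -0.0898..0.0885
  z 0.015 n 75  a -0.0129..0.0689 b -0.0752..0.0628
  z 0.030 n 45  a -0.0286..0.0167 b -0.0771..0.0488
  z 0.045 n 70  a -0.0243..0.0585 b -0.0742..0.0688
  z 0.060 n 198  a 0.0099..0.0571 b -0.0772..0.0642
  z 0.075 n 258  a -0.0064..0.0110 b -0.0802..0.0524
  z 0.090 n 50  a -0.0148..0.0091 b -0.0777..0.0427
  z 0.105 n 8  a -0.0133..-0.0064 b -0.0547..-0.0089
  z 0.120 n 10  a -0.0086..-0.0033 b -0.0547..-0.0415
  z 0.135 n 61  a -0.0116..-0.0006 b -0.0545..0.0387
  z 0.195 n 13  a 0.0107..0.0458 b -0.0242..0.0171
  zrange 3.273551038174283e-05 0.20900566353450234
```

Request:
{"op": "move_arm", "data": {
  "motion": [
    [0,1.5,1.5,0,0,0,1],
    [0,2.5,2.5,0,0,0,1],
    [0,2.5,2.5,0,0,0,1],
    [0,2.5,2.5,0,0,0,0.8],
    [0,2.5,2.5,0,0,0,0.7]
  ]
}}

```text
clock: 11.22
tool_pos: [0.6299, 0.0081, 0.1136]
eef_rot: [0.693, 0.709, -0.093, -0.091]
contact_force: [0.5, 0.1, 0.3]
opening: 0.286
finger_force: 0.0
```

Request:
{"op": "move_arm", "data": {
  "motion": [
    [0,0,0,0,0,0,0.6],
    [0,0,0,0,0,0,0.6],
    [0,0,0,0,0,0,0.6],
    [0,0,0,0,0,0,0.6],
    [0,0,0,0,0,0,0.6]
  ]
}}

```text
clock: 11.85
tool_pos: [0.63, 0.008, 0.1138]
eef_rot: [0.693, 0.709, -0.093, -0.091]
contact_force: [0.7, 0.4, -0.3]
opening: 0.402
finger_force: 0.0
```

```bash
python3 -c "
from h import *
plan()
board(np.radians(1.27),(.6417,.0077),half=.08,zlo=.0)
s=eyes.snapshot('scene');cv2.imwrite('pics/s4.png',cv2.resize(s['frame'][130:290,200:400,::-1],None,fx=3,fy=3))"
```

```text
t 11.85 p [0.63   0.008  0.1138] h 1.3 open 0.402 F [ 0.7  0.4 -0.3] ff 0.0 q [-0.14  0.97  0.13  1.37 -0.13  1.07  0.05]
scene 1165
  z 0.000 n 463  a -0.0232..0.0718 b -0.0884..0.0895
  z 0.015 n 81  a 0.0097..0.0658 b -0.0755..0.0543
  z 0.030 n 45  a 0.0096..0.0169 b -0.0775..0.0446
  z 0.045 n 69  a 0.0099..0.0584 b -0.0769..0.0554
  z 0.060 n 167  a 0.0098..0.0570 b -0.0763..0.0547
  z 0.075 n 204  a -0.0078..0.0111 b -0.0786..0.0642
  z 0.090 n 45  a -0.0085..0.0101 b -0.0763..0.0563
  z 0.105 n 5  a -0.0056..-0.0027 b -0.0546..-0.0501
  z 0.120 n 6  a -0.0075..0.0035 b -0.0537..-0.0284
  z 0.135 n 55  a -0.0050..0.0059 b -0.0540..0.0375
  z 0.180 n 8  a -0.0035..0.0572 b -0.0273..0.0180
  z 0.195 n 17  a 0.0057..0.0552 b -0.0252..0.0147
  zrange 1.0932645209904557e-05 0.20607733861796762
top 612
  z 0.000 n 184  a -0.0775..0.0686 b -0.0900..-0.0243
  z 0.015 n 57  a -0.0443..0.0665 b -0.0725..-0.0242
  z 0.030 n 27  a -0.0403..0.0021 b -0.0492..-0.0242
  z 0.045 n 22  a -0.0366..0.0564 b -0.0509..-0.0423
  z 0.060 n 89  a -0.0304..0.0583 b -0.0556..-0.0419
  z 0.075 n 51  a -0.0263..0.0094 b -0.0743..-0.0417
  z 0.090 n 78  a -0.0216..0.0078 b -0.0737..-0.0413
  z 0.105 n 30  a -0.0179..-0.0113 b -0.0509..-0.0409
  z 0.120 n 23  a -0.0130..-0.0081 b -0.0501..-0.0406
  z 0.135 n 49  a -0.0081..0.0026 b -0.0497..-0.0365
  zrange 3.678977892229707e-05 0.19442631214813277
```

View pics/s4.png

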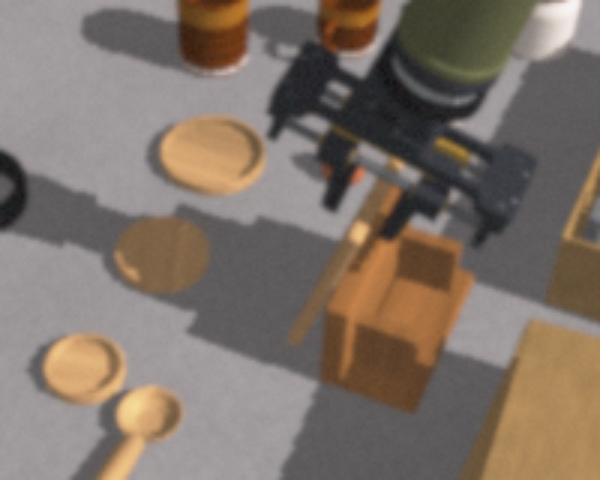

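The crop shows the board leaning on the backrest, with its foot at (295,340) and the fingers open around its top. I'll retreat along the tool axis and go to the large cup.

```bash
python3 -c "
from h import *
R=rot(1.3,15).apply([0,0,-.1])
p=np.array([.63,.008,.1138])+R
plan((*p,1.3,15),(.55,.13,.24,20),(.381,.255,.17,34),(.381,.255,.045,34),(.381,.255,.12,34),(.4465,.1243,.12,20),(.4465,.1243,.050,20),(.4465,.1243,.16,20))"
```

```text
t 12.0 p [0.6299 0.008  0.1138] h 1.3 open 0.4 F [-0.2  0.6 -0.3] ff 0.0 q [-0.14  0.97  0.13  1.37 -0.13  1.07  0.05]
(np.float64(0.6558755466550826), np.float64(0.008573643075829241), np.float64(0.21039258262890684), 1.3, 15) -> [   0.     0.1 -100. ] [-0.  0.  0.]
(0.55, 0.13, 0.24, 20) -> [ 123.8 -107.2   -1.9] [-14.9  -2.5 -18.6]
(0.381, 0.255, 0.17, 34) -> [ 175.3 -116.1   70. ] [  0.   0. -14.]
(0.381, 0.255, 0.045, 34) -> [  0.   0. 125.] [0. 0. 0.]
(0.381, 0.255, 0.12, 34) -> [  0.   0. -75.] [0. 0. 0.]
(0.4465, 0.1243, 0.12, 20) -> [-145.   -18.8    0. ] [ 0.  0. 14.]
(0.4465, 0.1243, 0.05, 20) -> [ 0.  0. 70.] [0. 0. 0.]
(0.4465, 0.1243, 0.16, 20) -> [   0.    0. -110.] [0. 0. 0.]
```

Request:
{"op": "move_arm", "data": {
  "motion": [
    [0,0,-20,0,0,0,0.6],
    [0,0,-50,0,0,0,0.6],
    [0,0,-100,0,0,0,0.6],
    [0,0,-100,0,0,0,0.4],
    [0,0,-100,0,0,0,0]
  ]
}}

```text
clock: 12.62
tool_pos: [0.6554, 0.0086, 0.21]
eef_rot: [0.693, 0.709, -0.094, -0.092]
contact_force: [-0.5, -0.2, -0.0]
opening: 0.604
finger_force: 0.0
```

Request:
{"op": "move_arm", "data": {
  "motion": [
    [124,-107,-2,-14.9,-2.5,-18.6,0],
    [124,-107,-2,-14.9,-2.5,-18.6,0],
    [124,-107,-2,-14.9,-2.5,-18.6,0],
    [124,-107,-2,-14.9,-2.5,-18.6,0],
    [124,-107,-2,-14.9,-2.5,-18.6,0]
  ]
}}

```text
clock: 13.25
tool_pos: [0.5503, 0.1292, 0.2393]
eef_rot: [0.574, 0.819, -0.001, 0.001]
contact_force: [-0.3, 0.1, -0.0]
opening: 1.0
finger_force: 0.0
```

Request:
{"op": "move_arm", "data": {
  "motion": [
    [175,-116,70,0,0,-14,0],
    [175,-116,70,0,0,-14,0],
    [175,-116,70,0,0,-14,0],
    [175,-116,70,0,0,-14,0],
    [175,-116,70,0,0,-14,0]
  ]
}}

```text
clock: 13.88
tool_pos: [0.3802, 0.2552, 0.1684]
eef_rot: [0.468, 0.884, -0.002, -0.0]
contact_force: [-0.4, -0.1, -0.3]
opening: 1.003
finger_force: 0.0
```

```bash
python3 - <<'E'
from h import *
plan((.381,.255,.045,34),(.381,.255,.12,34))
board(np.radians(1.27),(.6417,.0077),half=.08,zlo=.1)
s=eyes.snapshot("wrist");save(s,"w2.png")
E
```

```text
t 13.88 p [0.3802 0.2552 0.1684] h 34.1 open 1.003 F [-0.4 -0.1 -0.3] ff 0.0 q [-0.71  0.6   0.02  2.13 -0.03  0.41 -0.06]
(0.381, 0.255, 0.045, 34) -> [ -0.5   0.9 123.4] [-0.2  0.1  0.1]
(0.381, 0.255, 0.12, 34) -> [  0.   0. -75.] [0. 0. 0.]
scene 195
  z 0.130 n 151  a -0.0051..0.0060 b -0.0530..0.0559
  z 0.145 n 39  a -0.0046..0.0038 b -0.0525..0.0459
  zrange 0.10446484397487443 0.147610241996744
top 273
  z 0.130 n 106  a -0.0065..0.0061 b -0.0498..0.0585
  z 0.145 n 164  a -0.0039..0.0037 b -0.0495..0.0570
  zrange 0.11510763520074407 0.14920245608907323
```

View pics/w2.png

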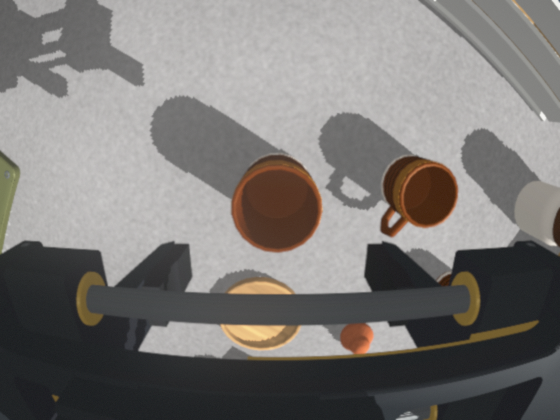

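The wrist view shows the large cup at (277,206), centred between the fingers. The mug at (420,190) is clear of the finger path.

Request:
{"op": "move_arm", "data": {
  "motion": [
    [0,1,50,0,0,0,0],
    [0,1,100,0,0,0,0],
    [0,1,123,0,0,0,0],
    [0,1,123,0,0,0,0.1],
    [0,1,123,0,0,0,0.5]
  ],
  "newtons": 20
}}

```text
clock: 14.65
tool_pos: [0.3838, 0.2549, 0.0476]
eef_rot: [0.47, 0.883, 0.001, 0.001]
contact_force: [-0.1, -0.8, 0.1]
opening: 0.806
finger_force: 0.6
```

Request:
{"op": "move_arm", "data": {
  "motion": [
    [0,0,0,0,0,0,0.5],
    [0,0,0,0,0,0,0.5],
    [0,0,0,0,0,0,0.5],
    [0,0,0,0,0,0,0.5],
    [0,0,0,0,0,0,0.5]
  ]
}}

```text
clock: 15.28
tool_pos: [0.383, 0.2555, 0.0477]
eef_rot: [0.469, 0.883, 0.001, 0.001]
contact_force: [-0.3, -1.1, 5.9]
opening: 0.758
finger_force: 19.8
```

Request:
{"op": "move_arm", "data": {
  "motion": [
    [0,0,-10,0,0,0,0.5],
    [0,0,-30,0,0,0,0.5],
    [0,0,-60,0,0,0,0.5],
    [0,0,-75,0,0,0,0.5],
    [0,0,-75,0,0,0,0.5]
  ]
}}

```text
clock: 15.9
tool_pos: [0.3826, 0.2559, 0.123]
eef_rot: [0.469, 0.883, 0.001, 0.001]
contact_force: [0.3, 0.3, -2.3]
opening: 0.756
finger_force: 19.8
```

Request:
{"op": "move_arm", "data": {
  "motion": [
    [-30,-4,0,0,0,3,0.5],
    [-65,-8,0,0,0,6,0.5],
    [-100,-12,0,0,0,9,0.5],
    [-130,-16,0,0,0,12,0.5],
    [-145,-19,0,0,0,14,0.5]
  ]
}}

```text
clock: 16.52
tool_pos: [0.4477, 0.1229, 0.1214]
eef_rot: [0.575, 0.818, -0.001, 0.0]
contact_force: [0.1, 0.1, -2.6]
opening: 0.757
finger_force: 19.8
```

```bash
cat >> h.py <<'E'
def rim(cam,c,half,zlo,zhi):
    s=eyes.snapshot(cam);P=pts(s).reshape(-1,3);hs=cv2.cvtColor(s["frame"],cv2.COLOR_RGB2HSV).reshape(-1,3)
    q=P[(np.hypot(*(P[:,:2]-np.array(c)).T)<half)&(P[:,2]>zlo)&(P[:,2]<zhi)&(hs[:,0]<20)&(hs[:,1]>90)]
    if len(q)<5: print(cam,"few",len(q));return
    (x,y),R=cv2.minEnclosingCircle(q[:,:2].astype(np.float32));print(cam,len(q),"c",round(x,4),round(y,4),"R",round(R,4),"z",q[:,2].min().round(4),q[:,2].max().round(4))
E
python3 - <<'E'
from h import *
plan((.4465,.1243,.050,20),(.4465,.1243,.16,20))
rim("scene",(.4465,.1243),.06,.06,.15)
rim("scene",(.4465,.1243),.06,.14,.18)
E
```

```text
t 16.52 p [0.4477 0.1229 0.1214] h 19.8 open 0.757 F [ 0.1  0.1 -2.6] ff 19.8 q [-0.38  0.7   0.02  2.15 -0.04  0.29  0.02]
(0.4465, 0.1243, 0.05, 20) -> [ 1.9 -0.6 71.4] [-0.   0.1 -0.2]
(0.4465, 0.1243, 0.16, 20) -> [   0.    0. -110.] [0. 0. 0.]
scene 737 c 0.4483 0.1208 R 0.0371 z 0.0727 0.15
scene 306 c 0.4502 0.1186 R 0.036 z 0.1401 0.1645
```

Request:
{"op": "move_arm", "data": {
  "motion": [
    [3,-1,25,0,0,0,0.5],
    [3,-1,45,0,0,0,0.5],
    [3,-1,60,0,0,0,0.5],
    [3,-1,66,0,0,0,0.5],
    [3,-1,69,0,0,0,0.5]
  ]
}}

```text
clock: 17.25
tool_pos: [0.4456, 0.1274, 0.0528]
eef_rot: [0.573, 0.819, -0.0, 0.0]
contact_force: [0.4, 0.3, -1.7]
opening: 0.757
finger_force: 19.8
```

Request:
{"op": "move_arm", "data": {
  "motion": [
    [0,0,0.5,0,0,0,0.4],
    [0,0,0.5,0,0,0,0.2],
    [0,0,0.5,0,0,0,0],
    [0,0,0.5,0,0,0,0],
    [0,0,0.5,0,0,0,0]
  ]
}}

```text
clock: 17.88
tool_pos: [0.4458, 0.127, 0.0526]
eef_rot: [0.573, 0.819, 0.0, 0.001]
contact_force: [0.0, -0.4, 0.2]
opening: 1.003
finger_force: 0.0
```

Request:
{"op": "move_arm", "data": {
  "motion": [
    [0,0,-20,0,0,0,0],
    [0,0,-60,0,0,0,0],
    [0,0,-120,0,0,0,0],
    [0,0,-120,0,0,0,0],
    [0,0,-120,0,0,0,0]
  ]
}}

```text
clock: 18.5
tool_pos: [0.4453, 0.1271, 0.1723]
eef_rot: [0.573, 0.819, -0.0, 0.0]
contact_force: [0.2, -0.0, 0.0]
opening: 1.003
finger_force: 0.0
```

```bash
python3 - <<'E'
from h import *
plan((.6164,.2735,.17,40),(.6164,.2735,.019,40),(.6164,.2735,.15,40))
rim("scene",(.4465,.1243),.06,.078,.1)
rim("scene",(.4465,.1243),.06,.008,.02)
rim("top",(.4465,.1243),.06,.08,.1)
rim("top",(.4465,.1243),.06,.008,.02)
rim("scene",(.6164,.2735),.03,.036,.06)
rim("scene",(.493,-.3375),.045,.056,.08)
rim("scene",(.466,-.14),.036,.008,.02)
rim("scene",(.463,-.005),.048,.008,.02)
E
```

```text
t 18.5 p [0.4453 0.1271 0.1723] h 20.0 open 1.003 F [ 0.2 -0.   0. ] ff 0.0 q [-0.4   0.6   0.03  2.12 -0.04  0.43  0.01]
(0.6164, 0.2735, 0.17, 40) -> [ 79.  210.9   2.3] [  0.   0. -20.]
(0.6164, 0.2735, 0.019, 40) -> [  0.   0. 151.] [0. 0. 0.]
(0.6164, 0.2735, 0.15, 40) -> [   0.    0. -131.] [0. 0. 0.]
scene 179 c 0.4458 0.1245 R 0.0363 z 0.078 0.0903
scene 105 c 0.4495 0.1169 R 0.0468 z 0.008 0.0199
top 111 c 0.4491 0.1187 R 0.0326 z 0.08 0.0916
top 317 c 0.4471 0.1234 R 0.0476 z 0.008 0.0195
scene 73 c 0.6181 0.2682 R 0.0215 z 0.0363 0.0455
scene 185 c 0.494 -0.3427 R 0.0278 z 0.056 0.0643
scene 117 c 0.4661 -0.1447 R 0.0323 z 0.008 0.015
scene 119 c 0.4642 -0.0095 R 0.0405 z 0.008 0.0153
```

```bash
python3 - <<'E'
from h import *
s=dict(np.load("top1.npz"));P=pts(s)
q=P[85:112,80:250].reshape(-1,3);q=q[q[:,2]>.03];print("box xmin",q[:,0].min(),"zmax",q[:,2].max())
q=P[120:170,60:112].reshape(-1,3);q=q[q[:,2]>.03];print("bottle ymin",q[:,1].min(),q[:,0].min(),q[:,2].max())
plan((.617,.2715,.17,30),(.617,.2715,.019,30))
E
```

```text
box xmin 0.4009340907338691 zmax 0.859774609618902
bottle ymin -0.0021192738085212305 0.4009340907338691 0.859774609618902
t 18.9 p [0.4453 0.127  0.1718] h 20.0 open 0.997 F [ 0.4 -0.1  0.5] ff 0.0 q [-0.4   0.6   0.03  2.12 -0.04  0.43  0.01]
(0.617, 0.2715, 0.17, 30) -> [ 77.  210.8   1.6] [ -0.1   0.  -10. ]
(0.617, 0.2715, 0.019, 30) -> [  0.   0. 151.] [0. 0. 0.]
```

Request:
{"op": "move_arm", "data": {
  "motion": [
    [75,213,0,0,0,-10,0],
    [75,213,0,0,0,-10,0],
    [75,213,0,0,0,-10,0],
    [75,213,0,0,0,-10,0],
    [75,213,0,0,0,-10,0]
  ]
}}

```text
clock: 19.52
tool_pos: [0.6211, 0.2729, 0.1714]
eef_rot: [0.499, 0.867, 0.001, 0.0]
contact_force: [-0.4, -0.3, 0.6]
opening: 0.997
finger_force: 0.0
```

```bash
python3 - <<'E'
from h import *
plan((.617,.2715,.018,30),(.617,.2715,.15,30))
s=eyes.snapshot("wrist");save(s,"w3.png")
E
```

```text
t 19.52 p [0.6211 0.2729 0.1714] h 30.1 open 0.997 F [-0.4 -0.3  0.6] ff 0.0 q [-0.48  0.83  0.    1.46 -0.    0.85  0.05]
(0.617, 0.2715, 0.018, 30) -> [  0.9  -4.5 153.4] [0.1 0.  0.1]
(0.617, 0.2715, 0.15, 30) -> [   0.    0. -132.] [0. 0. 0.]
```

View pics/w3.png

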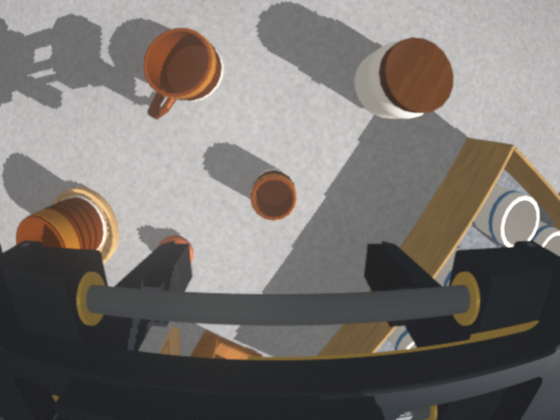

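The wrist view shows the small cup at (273,195), with the box wall edge near (470,150)–(400,260) on the right. I'll check the clearance to the box before descending.

```bash
python3 - <<'E'
from h import *
s=dict(np.load("top1.npz"));P=pts(s)
for nm,sl in(("box",np.s_[75:112,80:250]),("bottle",np.s_[120:170,60:112])):
    q=P[sl].reshape(-1,3);q=q[(q[:,2]>.03)&(q[:,2]<.3)];print(nm,q.min(0),q.max(0))
E
```

```text
box [0.76761677 0.09063406 0.03001311] [0.82644859 0.43107388 0.09231868]
bottle [0.62560872 0.38602273 0.03002114] [0.69005846 0.45026907 0.08943239]
```

Request:
{"op": "move_arm", "data": {
  "motion": [
    [1,-4,60,0,0,0,0],
    [1,-4,110,0,0,0,0],
    [1,-4,145,0,0,0,0],
    [1,-4,155,0,0,0,0],
    [1,-4,155,0,0,0,0.4]
  ],
  "newtons": 15
}}

```text
clock: 20.2
tool_pos: [0.6159, 0.2685, 0.0178]
eef_rot: [0.5, 0.866, -0.001, 0.0]
contact_force: [-0.1, -1.0, 0.3]
opening: 0.912
finger_force: 0.0
```

Request:
{"op": "move_arm", "data": {
  "motion": [
    [0,0,0,0,0,0,0.8],
    [0,0,0,0,0,0,0.8],
    [0,0,0,0,0,0,0.8],
    [0,0,0,0,0,0,0.8],
    [0,0,0,0,0,0,0.8]
  ]
}}

```text
clock: 20.82
tool_pos: [0.6165, 0.2695, 0.0179]
eef_rot: [0.5, 0.866, 0.0, 0.001]
contact_force: [-0.1, -0.9, 2.3]
opening: 0.444
finger_force: 15.0
```

```bash
python3 - <<'E'
from h import *
plan((.617,.2715,.15,30),(.5,.16,.18,48),(.45,-.05,.18,90),(.466,-.142,.10,90),(.466,-.142,.022,90))
E
```

```text
t 20.82 p [0.6165 0.2695 0.0179] h 30.0 open 0.444 F [-0.1 -0.9  2.3] ff 15.0 q [-0.48  1.04 -0.    1.54  0.01  0.57  0.04]
(0.617, 0.2715, 0.15, 30) -> [   1.4    1.6 -132.1] [0.1 0.1 0. ]
(0.5, 0.16, 0.18, 48) -> [ -38.1 -157.1  -30. ] [  0.   0. -18.]
(0.45, -0.05, 0.18, 90) -> [-103.4 -189.5    0. ] [  0.   0. -42.]
(0.466, -0.142, 0.1, 90) -> [-16. -92.  80.] [0. 0. 0.]
(0.466, -0.142, 0.022, 90) -> [ 0.  0. 78.] [0. 0. 0.]
```

Request:
{"op": "move_arm", "data": {
  "motion": [
    [0,0,-15,0,0,0,0.8],
    [0,0,-50,0,0,0,0.8],
    [0,0,-100,0,0,0,0.8],
    [0,0,-132,0,0,0,0.8],
    [0,0,-132,0,0,0,0.8]
  ]
}}

```text
clock: 21.45
tool_pos: [0.6181, 0.2701, 0.1532]
eef_rot: [0.5, 0.866, 0.003, 0.002]
contact_force: [-0.1, 0.7, -1.4]
opening: 0.442
finger_force: 15.0
```

Request:
{"op": "move_arm", "data": {
  "motion": [
    [-8,-31,-6,0,0,-4,0.8],
    [-16,-62,-12,0,0,-8,0.8],
    [-24,-94,-18,0,0,-12,0.8],
    [-32,-126,-24,0,0,-15,0.8],
    [-38,-157,-30,0,0,-18,0.8]
  ]
}}

```text
clock: 22.08
tool_pos: [0.4975, 0.1566, 0.1787]
eef_rot: [0.357, 0.934, -0.001, -0.0]
contact_force: [-0.3, 0.5, -0.9]
opening: 0.441
finger_force: 15.0
```

Request:
{"op": "move_arm", "data": {
  "motion": [
    [-20,-38,0,0,0,-8,0.8],
    [-41,-76,0,0,0,-17,0.8],
    [-62,-114,0,0,0,-25,0.8],
    [-83,-152,0,0,0,-34,0.8],
    [-103,-189,0,0,0,-42,0.8]
  ]
}}

```text
clock: 22.7
tool_pos: [0.4481, -0.0529, 0.1789]
eef_rot: [-0.003, 1.0, -0.0, -0.001]
contact_force: [0.3, -0.0, -0.8]
opening: 0.443
finger_force: 15.0
```

```bash
python3 - <<'E'
from h import *
plan((.466,-.142,.10,90),(.466,-.142,.023,90))
E
```

```text
t 22.7 p [ 0.4481 -0.0529  0.1789] h 90.3 open 0.443 F [ 0.3 -0.  -0.8] ff 15.0 q [ 0.24  0.59 -0.35  2.13  0.42  0.49  1.15]
(0.466, -0.142, 0.1, 90) -> [-17.6 -89.2  78.9] [-0.  -0.1  0.3]
(0.466, -0.142, 0.023, 90) -> [ 0.  0. 77.] [0. 0. 0.]
```

Request:
{"op": "move_arm", "data": {
  "motion": [
    [-6,-30,20,0,0,0,0.8],
    [-12,-60,50,0,0,0,0.8],
    [-17,-88,79,0,0,0,0.8],
    [-17,-88,79,0,0,0,0.8],
    [-17,-88,79,0,0,0,0.8]
  ]
}}

```text
clock: 23.32
tool_pos: [0.4661, -0.1383, 0.1007]
eef_rot: [-0.001, 1.0, 0.0, 0.0]
contact_force: [-0.5, -0.2, -0.2]
opening: 0.445
finger_force: 15.0
```

```bash
python3 - <<'E'
from h import *
plan((.466,-.142,.0225,90))
rim("scene",(.466,-.142),.032,.07,.13)
rim("scene",(.466,-.142),.04,.008,.02)
E
```

```text
t 23.32 p [ 0.4661 -0.1383  0.1007] h 90.1 open 0.445 F [-0.5 -0.2 -0.2] ff 15.0 q [ 0.36  0.76 -0.26  2.09  0.54  0.35  1.23]
(0.466, -0.142, 0.0225, 90) -> [ 0.1 -3.7 78.2] [0.  0.  0.1]
scene 126 c 0.4745 -0.1387 R 0.022 z 0.0922 0.1285
scene 113 c 0.4662 -0.1444 R 0.0323 z 0.0081 0.0156
```

Request:
{"op": "move_arm", "data": {
  "motion": [
    [3,-5,30,0,0,0,0.8],
    [3,-5,55,0,0,0,0.8],
    [3,-5,70,0,0,0,0.8],
    [3,-5,76,0,0,0,0.8],
    [3,-5,78,0,0,0,0.8]
  ]
}}

```text
clock: 24.05
tool_pos: [0.4639, -0.144, 0.0231]
eef_rot: [-0.001, 1.0, -0.0, 0.001]
contact_force: [0.8, 0.0, -1.5]
opening: 0.441
finger_force: 15.0
```

Request:
{"op": "move_arm", "data": {
  "motion": [
    [0,0,0,0,0,0,0.8],
    [0,0,0,0,0,0,0.5],
    [0,0,0,0,0,0,0.3],
    [0,0,0,0,0,0,0.3],
    [0,0,0,0,0,0,0.3]
  ]
}}

```text
clock: 24.68
tool_pos: [0.4635, -0.1446, 0.0227]
eef_rot: [-0.0, 1.0, -0.0, 0.0]
contact_force: [-0.5, 0.2, -0.9]
opening: 0.701
finger_force: 0.0
```

```bash
python3 - <<'E'
from h import *
plan()
E
```

```text
t 24.68 p [ 0.4635 -0.1446  0.0227] h 90.0 open 0.701 F [-0.5  0.2 -0.9] ff 0.0 q [ 0.27  0.91 -0.1   2.12  0.62  0.14  1.16]
```

Next I'll retreat, check the small cup, and go to the medium cup.

Request:
{"op": "move_arm", "data": {
  "motion": [
    [0,0,-20,0,0,0,0.3],
    [0,0,-60,0,0,0,0.3],
    [0,0,-110,0,0,0,0],
    [0,0,-150,0,0,0,0],
    [0,0,-150,0,0,0,0]
  ]
}}

```text
clock: 25.3
tool_pos: [0.4649, -0.145, 0.1751]
eef_rot: [0.0, 1.0, -0.001, 0.003]
contact_force: [0.1, -0.6, -0.2]
opening: 0.997
finger_force: 0.0
```

Request:
{"op": "move_arm", "data": {
  "motion": [
    [0,60,0,0,0,10,0],
    [0,120,0,0,0,20,0],
    [0,180,0,0,0,30,0],
    [0,220,0,0,0,30,0],
    [0,220,0,0,0,30,0]
  ]
}}

```text
clock: 25.92
tool_pos: [0.4626, 0.0794, 0.1715]
eef_rot: [0.255, 0.967, 0.0, -0.0]
contact_force: [-0.4, -0.5, -1.0]
opening: 1.002
finger_force: 0.0
```

```bash
python3 - <<'E'
from h import *
plan((.493,-.15,.18,30),(.4935,-.3395,.14,-10),(.4935,-.3395,.030,-10))
for c in("scene","top"):
    rim(c,(.466,-.142),.036,.036,.06); rim(c,(.466,-.142),.04,.008,.02)
s=eyes.snapshot("top");save(s,"top4.png")
E
```

```text
t 25.93 p [0.4626 0.0794 0.1715] h 60.4 open 1.002 F [-0.4 -0.5 -1. ] ff 0.0 q [-0.14  0.61 -0.19  2.09  0.25  0.46  0.53]
(0.493, -0.15, 0.18, 30) -> [-139.6 -184.6   -8.6] [ 0.  -0.  30.4]
(0.4935, -0.3395, 0.14, -10) -> [-164.4  -94.3   40. ] [ 0.  0. 40.]
(0.4935, -0.3395, 0.03, -10) -> [  0.   0. 110.] [0. 0. 0.]
scene 146 c 0.4624 -0.1472 R 0.0213 z 0.0361 0.0499
scene 121 c 0.4683 -0.1444 R 0.032 z 0.008 0.0199
top 146 c 0.4627 -0.1435 R 0.0207 z 0.0364 0.0527
top 268 c 0.4659 -0.1399 R 0.0319 z 0.008 0.0199
```

View pics/top4.png

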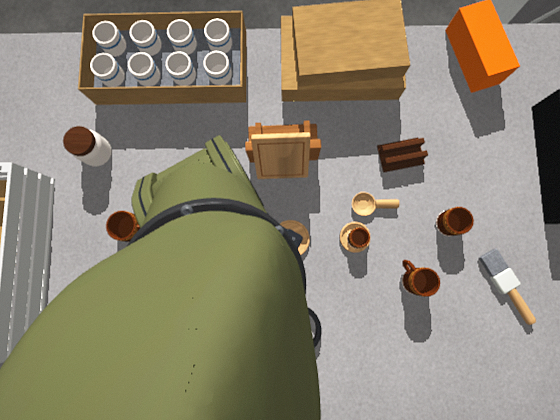

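The top view shows the small cup inside its dish at (356,237) and the board leaning on the backrest at (282,150). The medium cup is at (455,221).

Request:
{"op": "move_arm", "data": {
  "motion": [
    [-35,-46,-2,0,0,8,0],
    [-70,-92,-4,0,0,16,0],
    [-105,-138,-6,0,0,24,0],
    [-140,-185,-9,0,0,30,0],
    [-140,-185,-9,0,0,30,0]
  ]
}}

```text
clock: 26.8
tool_pos: [0.4911, -0.1625, 0.1817]
eef_rot: [0.506, 0.863, -0.002, 0.002]
contact_force: [0.2, -0.0, 0.2]
opening: 0.997
finger_force: 0.0
```

Request:
{"op": "move_arm", "data": {
  "motion": [
    [-41,-24,10,0,0,10,0],
    [-82,-47,20,0,0,20,0],
    [-123,-70,30,0,0,30,0],
    [-164,-94,40,0,0,40,0],
    [-164,-94,40,0,0,40,0]
  ]
}}

```text
clock: 27.42
tool_pos: [0.4902, -0.3485, 0.1408]
eef_rot: [0.768, 0.64, -0.002, 0.001]
contact_force: [0.5, 0.4, -0.6]
opening: 1.002
finger_force: 0.0
```

```bash
python3 - <<'E'
from h import *
plan((.4935,-.3395,.030,-10))
E
```

```text
t 27.43 p [ 0.4902 -0.3485  0.1408] h -10.4 open 1.002 F [ 0.5  0.4 -0.6] ff 0.0 q [ 0.51  0.78  0.05  1.73 -0.05  0.62  0.4 ]
(0.4935, -0.3395, 0.03, -10) -> [  9.8   1.7 110.7] [-0.   0.2 -0.4]
```

Request:
{"op": "move_arm", "data": {
  "motion": [
    [0,0,0,0,0,0,0],
    [0,0,0,0,0,0,0]
  ]
}}

```text
clock: 27.68
tool_pos: [0.4932, -0.3417, 0.142]
eef_rot: [0.765, 0.644, 0.001, -0.0]
contact_force: [0.6, -0.1, 0.2]
opening: 1.0
finger_force: 0.0
```

```bash
python3 - <<'E'
from h import *
plan((.4935,-.3395,.030,-10))
E
```

```text
t 27.68 p [ 0.4932 -0.3417  0.142 ] h -9.8 open 1.0 F [ 0.6 -0.1  0.2] ff 0.0 q [ 0.51  0.78  0.04  1.74 -0.05  0.62  0.4 ]
(0.4935, -0.3395, 0.03, -10) -> [  2.1  -0.2 112. ] [ 0.  -0.1  0.2]
```

Request:
{"op": "move_arm", "data": {
  "motion": [
    [2,0,45,0,0,0,0],
    [2,0,85,0,0,0,0],
    [2,0,108,0,0,0,0],
    [2,0,112,0,0,0,0],
    [2,0,112,0,0,0,0.3]
  ],
  "newtons": 15
}}

```text
clock: 28.3
tool_pos: [0.4938, -0.3414, 0.0305]
eef_rot: [0.766, 0.643, 0.0, 0.001]
contact_force: [-0.3, 0.3, -0.3]
opening: 0.906
finger_force: 0.0
```

Request:
{"op": "move_arm", "data": {
  "motion": [
    [0,0,0,0,0,0,0.65],
    [0,0,0,0,0,0,0.65],
    [0,0,0,0,0,0,0.65],
    [0,0,0,0,0,0,0.65],
    [0,0,0,0,0,0,0.65]
  ]
}}

```text
clock: 28.92
tool_pos: [0.4934, -0.342, 0.0305]
eef_rot: [0.766, 0.643, 0.0, 0.001]
contact_force: [-0.9, 1.1, 5.9]
opening: 0.605
finger_force: 15.0
```

```bash
python3 - <<'E'
from h import *
plan((.4935,-.3395,.15,-10),(.45,-.17,.17,30),(.4635,-.006,.12,70),(.4635,-.006,.036,70))
E
```

```text
t 28.93 p [ 0.4934 -0.342   0.0305] h -10.0 open 0.605 F [-0.9  1.1  5.9] ff 15.0 q [ 0.51  0.96  0.03  1.78 -0.05  0.41  0.4 ]
(0.4935, -0.3395, 0.15, -10) -> [   2.4   -0.2 -119.5] [0.1 0.  0. ]
(0.45, -0.17, 0.17, 30) -> [159.4 -72.3 -20. ] [  0.   0. -40.]
(0.4635, -0.006, 0.12, 70) -> [135.3  93.7  50. ] [  0.   0. -40.]
(0.4635, -0.006, 0.036, 70) -> [ 0.  0. 84.] [0. 0. 0.]
```

Request:
{"op": "move_arm", "data": {
  "motion": [
    [0,0,-15,0,0,0,0.65],
    [0,0,-50,0,0,0,0.65],
    [0,0,-95,0,0,0,0.65],
    [0,0,-120,0,0,0,0.65],
    [0,0,-120,0,0,0,0.65]
  ]
}}

```text
clock: 29.55
tool_pos: [0.4942, -0.3426, 0.1521]
eef_rot: [0.766, 0.643, 0.001, 0.003]
contact_force: [-0.1, -0.0, -1.0]
opening: 0.606
finger_force: 15.0
```

Request:
{"op": "move_arm", "data": {
  "motion": [
    [32,-15,-4,0,0,-8,0.65],
    [64,-29,-8,0,0,-16,0.65],
    [96,-44,-12,0,0,-24,0.65],
    [128,-58,-16,0,0,-32,0.65],
    [159,-72,-20,0,0,-40,0.65]
  ]
}}

```text
clock: 30.18
tool_pos: [0.4486, -0.1712, 0.1687]
eef_rot: [0.498, 0.867, -0.0, -0.001]
contact_force: [0.2, -0.3, -0.1]
opening: 0.605
finger_force: 15.0
```

Request:
{"op": "move_arm", "data": {
  "motion": [
    [34,24,10,0,0,-10,0.65],
    [68,48,25,0,0,-20,0.65],
    [102,72,40,0,0,-30,0.65],
    [135,94,50,0,0,-40,0.65],
    [135,94,50,0,0,-40,0.65]
  ]
}}

```text
clock: 30.8
tool_pos: [0.4629, -0.0048, 0.1181]
eef_rot: [0.17, 0.985, 0.001, -0.001]
contact_force: [0.4, -0.7, -0.3]
opening: 0.605
finger_force: 15.0
```

Request:
{"op": "move_arm", "data": {
  "motion": [
    [0,0,0,0,0,0,0.65],
    [0,0,0,0,0,0,0.65]
  ]
}}

```text
clock: 31.05
tool_pos: [0.4633, -0.0103, 0.1194]
eef_rot: [0.175, 0.985, -0.001, 0.0]
contact_force: [-0.2, -0.8, -1.1]
opening: 0.604
finger_force: 15.0
```

```bash
python3 - <<'E'
from h import *
plan((.4635,-.006,.035,70))
rim("scene",(.4635,-.008),.04,.08,.16)
rim("scene",(.4635,-.008),.05,.008,.02)
E
```

```text
t 31.05 p [ 0.4633 -0.0103  0.1194] h 69.8 open 0.604 F [-0.2 -0.8 -1.1] ff 15.0 q [ 0.03  0.7  -0.18  2.15  0.38  0.32  0.76]
(0.4635, -0.006, 0.035, 70) -> [ 1.4  4.2 84.4] [-0.1  0.  -0.2]
scene 430 c 0.4649 -0.011 R 0.0292 z 0.1 0.152
scene 126 c 0.463 -0.0098 R 0.041 z 0.008 0.014
```

Request:
{"op": "move_arm", "data": {
  "motion": [
    [1,2,30,0,0,0,0.65],
    [1,2,60,0,0,0,0.65],
    [1,2,76,0,0,0,0.65],
    [1,2,82,0,0,0,0.65],
    [1,2,84,0,0,0,0.65]
  ]
}}

```text
clock: 31.78
tool_pos: [0.4636, -0.007, 0.0356]
eef_rot: [0.174, 0.985, -0.0, 0.001]
contact_force: [1.1, 0.4, -0.6]
opening: 0.602
finger_force: 15.0
```

Request:
{"op": "move_arm", "data": {
  "motion": [
    [0,0,0,0,0,0,0.65],
    [0,0,0,0,0,0,0.3],
    [0,0,0,0,0,0,0.1],
    [0,0,0,0,0,0,0.1],
    [0,0,0,0,0,0,0.1]
  ]
}}

```text
clock: 32.4
tool_pos: [0.4635, -0.0066, 0.0357]
eef_rot: [0.174, 0.985, -0.0, 0.001]
contact_force: [-0.0, 0.2, 0.4]
opening: 0.905
finger_force: 0.0
```

Request:
{"op": "move_arm", "data": {
  "motion": [
    [0,0,-20,0,0,0,0.1],
    [0,0,-60,0,0,0,0.1],
    [0,0,-120,0,0,0,0.1],
    [0,0,-160,0,0,0,0],
    [0,0,-200,0,0,0,0]
  ]
}}

```text
clock: 33.02
tool_pos: [0.4629, -0.0067, 0.2372]
eef_rot: [0.174, 0.985, -0.0, 0.001]
contact_force: [0.3, -0.3, 0.7]
opening: 1.0
finger_force: 0.0
```

```bash
python3 - <<'E'
from h import *
plan((.35,-.22,.27,30),(.1,-.45,.27,-10))
E
```

```text
t 33.02 p [ 0.4629 -0.0067  0.2372] h 70.0 open 1.0 F [ 0.3 -0.3  0.7] ff 0.0 q [ 0.15  0.5  -0.35  2.03  0.27  0.65  0.84]
(0.35, -0.22, 0.27, 30) -> [  33.1 -239.1  -32.8] [-0.   0.1 40. ]
(0.1, -0.45, 0.27, -10) -> [ -74.2 -331.5    0. ] [ 0.  0. 40.]
```

Next I'll clear the arm sideways and check everything.

Request:
{"op": "move_arm", "data": {
  "motion": [
    [8,-60,-8,0,0,8,0],
    [16,-120,-16,0,0,16,0],
    [24,-180,-24,0,0,24,0],
    [33,-239,-33,0,0,32,0],
    [33,-239,-33,0,0,40,0]
  ]
}}

```text
clock: 33.65
tool_pos: [0.3472, -0.2245, 0.269]
eef_rot: [0.507, 0.862, -0.001, 0.001]
contact_force: [0.5, 0.9, 0.0]
opening: 0.998
finger_force: 0.0
```

Request:
{"op": "move_arm", "data": {
  "motion": [
    [-13,-60,0,0,0,8,0],
    [-26,-120,0,0,0,16,0],
    [-40,-180,0,0,0,24,0],
    [-53,-240,0,0,0,32,0],
    [-60,-270,0,0,0,40,0]
  ]
}}

```text
clock: 34.28
tool_pos: [0.1436, -0.4084, 0.2686]
eef_rot: [0.769, 0.639, -0.0, 0.0]
contact_force: [0.7, 0.3, -0.2]
opening: 1.002
finger_force: 0.0
```

Request:
{"op": "move_arm", "data": {
  "motion": [
    [0,0,0,0,0,0,0],
    [0,0,0,0,0,0,0]
  ]
}}

```text
clock: 34.52
tool_pos: [0.1477, -0.4057, 0.2684]
eef_rot: [0.765, 0.644, 0.001, 0.0]
contact_force: [0.3, -0.8, -0.3]
opening: 1.002
finger_force: 0.0
```

```bash
python3 - <<'E'
from h import *
plan()
D=dict(L=(.4465,.1243,.048,.034,.085),M=(.463,-.0048,.04,.027,.062),S=(.466,-.14,.032,.02,.044))
for k,(x,y,rd,rc,h) in D.items():
    for c in("top","scene"):
        print(k);rim(c,(x,y),rd+.003,h-.004,h+.012); rim(c,(x,y),rd+.008,.008,.0165)
rim("top",(.4918,.3253),.06,.05,.08);rim("top",(.3745,-.2598),.05,.066,.09)
board(np.radians(1.27),(.6417,.0077),half=.08,zlo=.1)
s=eyes.snapshot("top");save(s,"top5.png")
E
```

```text
t 34.52 p [ 0.1477 -0.4057  0.2684] h -9.8 open 1.002 F [ 0.3 -0.8 -0.3] ff 0.0 q [ 1.1   0.4   0.02  2.08 -0.02  0.66  0.96]
L
top 250 c 0.445 0.1287 R 0.0346 z 0.0813 0.0929
top 631 c 0.4467 0.1231 R 0.0473 z 0.008 0.0164
L
scene 137 c 0.444 0.1229 R 0.037 z 0.0811 0.0909
scene 92 c 0.4486 0.1185 R 0.0471 z 0.0081 0.0164
M
top 172 c 0.461 -0.0051 R 0.0276 z 0.0597 0.0707
top 508 c 0.4635 -0.0051 R 0.0399 z 0.008 0.0162
M
scene 127 c 0.462 -0.0089 R 0.029 z 0.0581 0.0685
scene 94 c 0.465 -0.0106 R 0.0392 z 0.0082 0.016
S
top 135 c 0.462 -0.1433 R 0.0204 z 0.0402 0.0504
top 275 c 0.4659 -0.1401 R 0.0317 z 0.008 0.0163
S
scene 107 c 0.4637 -0.1485 R 0.0213 z 0.04 0.0502
scene 104 c 0.4685 -0.1447 R 0.032 z 0.008 0.0164
top 256 c 0.4887 0.3247 R 0.0397 z 0.05 0.0627
top 231 c 0.3759 -0.2593 R 0.0283 z 0.066 0.0774
scene 193
  z 0.130 n 151  a -0.0057..0.0058 b -0.0535..0.0563
  z 0.145 n 39  a -0.0047..0.0047 b -0.0507..0.0484
  zrange 0.10660790878165116 0.14760672000684882
top 265
  z 0.130 n 106  a -0.0051..0.0059 b -0.0500..0.0581
  z 0.145 n 156  a -0.0039..0.0040 b -0.0478..0.0570
  zrange 0.11667102665300433 0.14970119792674652
```

View pics/top5.png

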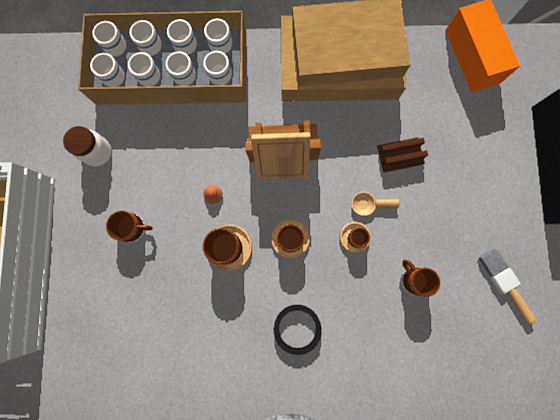

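The top view shows the cups in their dishes at (224,246), (291,238) and (357,237), and the board leaning on the backrest at (282,150). The handled mugs are where they started. Cup-to-dish offsets are at most about 6 mm, so I'm handing in.

```bash
python3 -c "
from h import *
print(finish_job())"
```

```text
the job is handed in; nothing more can be done
None
```

I handed the job in at 34.5 s: the board leans on the backrest at about 15°, the three handleless cups stand in their own dishes (within about 6 mm of centre), and the handled cups are undisturbed; no verdict came back.

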